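Rock the lathe spindle into gear

TASK

The small lathe headstock on the bench is out of gear. Ease its gear knob along the slot towards the crank until you feel the teeth touch and the knob stands lightly sprung against them, rock the spindle gently with the crank until the teeth drop in, then slide the knob fully home and let go. Never force the teeth, with either the knob or the crank, and leave the other things on the bench where they are.

Things in the scene. Friction and masses are not known exactly. Their poses are not given: they have to be found in the camera images.
- headstock: Grey lathe headstock on a plywood board 300 x 300 x 18 mm fixed to the bench. Origin: centre of the board's underside. The spindle lies along its y axis, 118 mm above the origin; crank at the +y end, chuck (80 mm across, 40 mm long, three jaws, ends at y = -156 mm) at the -y end. Casting 100 mm (x) by 170 mm (y) about the origin, flat top at z = 173 mm.
- teeth (a point): Point on the spindle axis in the middle of the casting; the teeth near it cannot be seen. Sleeve with 5 pins (moved by the knob), gear with 5 slots (on the spindle), 72 degrees apart, 30 mm from the axis. They start out of line by an unknown amount: turning the spindle 3 to 61 degrees one way, or the rest of 72 the other way, lets the pins drop in (play about 6 degrees).
- knob: Gear knob: black cylinder 26 mm across, 30 mm high, on a thin steel stem in a slot in the casting's top. Origin: foot of the stem, at the casting's top; axes as the headstock's. Slides only along the headstock's y: origin at y = -30 mm out of gear, y = -8 mm fully home against a stop (22 mm of travel, +y, towards the crank). Starts within 3 mm of the out-of-gear end.
- knob_grip (a point): Centre of the knob's black grip, 45 mm above the casting's top. Push along +y of the headstock: steady friction 5 to 7 N, stays where left. Out of line, the pins touch after 8 to 15 mm of travel (unknown): the push then jumps by 1.5 N and rises 0.6 N per mm for 4 mm, the pins sprung lightly on the gear.
- knob_home (a point): Where the knob's origin is when fully home. If the pins are not in the slots, the spring under the knob goes solid 4 mm after the pins touch, short of home, and further pushing forces the teeth: over 25 N between pins and gear is forcing. With the pins dropped in, the knob slides home against its friction alone.
- crank: Crank, spindle and chuck in one piece. Origin: on the spindle axis at the casting's middle; y along the spindle, z along the crank arm towards the handle (vertical with the handle at the top; positive turn about y leans the handle to the headstock's +x). Starts within 8 degrees of upright, turns 74 degrees either side, stays where left.
- crank_grip (a point): Middle of the crank's handle: black sleeve 18 mm across, 52 mm long, spinning freely, parallel to the spindle and 60 mm from it; in the crank's frame at y = 141, z = 60 mm; the arm's outer face is at y = 111 mm. Turning takes 1 to 3 N here. With the pins in, a slot wall stops the turn springily, about 3 N per mm here; 12 N here puts 25 N on the teeth.
- change_gear: Steel ring 60 mm across, 12 mm high, on the board in front of the casting: leave it.
- chuck_key: Steel T-shaped chuck key lying on the board in front of the casting, 75 mm bar, 14 mm high: leave it.
- collar: Brass collar 44 mm across, 18 mm high, on the board behind the casting: leave it.
- oil_bottle: White plastic oil bottle 54 mm across, 130 mm high: leave it.
- spanner: Steel spanner lying on the bench: leave it.
- bolt_tin: Metal tin 72 mm across, 70 mm high: leave it.
- driver: Screwdriver lying on the bench: leave it.
- parts_tray: Dark steel tray 140 x 180 x 35 mm: leave it.

How it is judged:
By the outcome, as a careful person would: the job done as asked, in the order asked, and still so for the second after the job is handed in, with the robot touching nothing.
It also fails if it takes over 72 s, if anything falls off the work surface, if the arm or the gripper's body presses on something with over 40 N, if the wrist force passes 120 N, or if a joint passes its speed limit or range.

ROBOT

A 6-joint arm with a two-finger parallel gripper is mounted at the origin on the work surface. World frame = base frame: x ahead of the robot, y to its left, z up, the work surface at z = 0. Lengths are in m, angles in rad, forces in N, time in s.
With the tool pointing down it reaches from about 0.35 to 0.875 m from the base axis. Payload 15.5 kg.
Tool frame: the origin (TCP) lies on the mounting face of the last link; the fingertips stand 173 mm ahead of it and the grasp point (between the pads) lies 155 mm ahead of it; z points along the fingers, y is the line along which they close (so a half turn about z gives the same grasp; the last joint's range is limited). The gripper opens to 85 mm and grips with 20 to 120 N. Pads are 22 mm wide; open, the fingers measure 114 mm over their backs; the gripper's body (76 mm by 85 mm) begins 54 mm behind the grasp point. The pads swing forward as they close: fully open they stand 13 mm farther back than shut.
Start: joints at [1.165, 0.494, 1.345, -0, 1.302, -0.096], TCP at [0.191, 0.595, 0.405] pointing down, gripper open.
Joint ranges: [-2.91, 2.91], [-0.82, 2.16], [0.22, 2.67], [-1.22, 4.37], [0.12, 2.79], [-3.08, 3.08]. Speed limits (rad/s): [1.89, 1.89, 2.57, 3.01, 3.01, 3.01].

INTERFACE

Orientations are given as a rotation vector (axis times angle).
In Python, from bench import r gives the robot as it stands.
- The arm moves only by the shell command python3 -m creep 'ROWS' [OPENING]. ROWS is JSON, a list that holds one entry, the list of rows, each a list of 4 numbers: the shift along the tool's x, y, z in mm, then the turn about the tool's z in rad. A call has exactly 10 rows; each row is the pose to reach, as a shift and turn from the pose commanded when the call began, along the tool's axes at that moment; what a row does not reach only later rows make up. A row lasts 1/12 s, in which the tool goes at most 41.7 mm and 7.16 degrees, less where a joint would pass 70% of its speed; a pose out of reach is approached as far as the arm can. A call with a gripper value outside its range is refused whole. OPENING is the closure, from -1 (fully open) to 1 (shut), set as the call begins (- or left out, the last holds). The fingers move at their own pace and stop on an object; the grip force is fixed at half the most. Time passes only in rows, so rows that repeat a pose let the fingers close, or fill a call up. It gives the time, the measured TCP pose, the force, the opening and the grip force at its end, in the units of the state.
- r.read_state(): the state, without advancing time (a new reading comes with each control period).
- r.capture(name): name is "side" or "top" or "wrist"; returns a dict with "color" (420x560x3 uint8, red, green, blue), "fx", "fy", "cx", "cy" (pixels), "R" (3x3) and "t" (3): a world point X has camera coordinates R X + t. Camera axes: x right, y down, z forward; pixel columns grow to the right and rows downward; lengths in m; the calibration is good to about 2 mm. A picture is of the moment at which its call begins. There is no depth.
- r.close_job(): hands the job in; it is judged then, once.
The state is a dict: "clock": time; "joints": joint angles; "qd": joint speeds; "joint_torque": joint torques, N m; "tool_pos": TCP position; "orientation": TCP orientation; "force": force on the tool from outside, world axes, zero at the start; "wrist_torque": the same for the moment, N m; "grip_width": opening from 0.0 (shut) to 1.0 (fully open); "gripper_force": force on a finger pad.
Only numpy, scipy, OpenCV 4.12 (cv2) and the standard library are available. Lean on these libraries where they do the work, as an engineer would, in place of code of your own. Each camera call takes 0.05 s, during which the arm holds its last target. There are 200 camera calls.

## Working session

There is one attempt and no reset: what is moved stays moved. The work goes in short steps, Python scripts to look and compute and a shell command to move; the robot and the scene stay as the last step left them, time stands still between calls to the robot, and variables do not carry over. Pictures are saved under pics/ and viewed, at most 10 in all, crops included, and the job is handed in when it is done.

```bash
ls; mkdir -p pics; python3 - <<'E'
from bench import r
import cv2,numpy as np
for n in ("side","top"):
    c=r.capture(n); cv2.imwrite(f"pics/{n}0.png",c["color"][:,:,::-1])
    print(n,c["fx"],c["fy"],c["cx"],c["cy"],np.round(c["R"],4).tolist(),np.round(c["t"],4).tolist())
s=r.read_state(); print({k:np.round(v,3).tolist() for k,v in s.items()})
E
```

```text
pics
side 510.0736208181199 510.0736208181199 272.7289978968715 210.87340430819089 [[0.8131, -0.5821, 0.0047], [-0.4291, -0.6048, -0.6708], [0.3934, 0.5434, -0.7416]] [-0.4572, 0.2954, 1.577]
top 504.2518540607586 504.2518540607586 276.91895542096415 213.71346522923184 [[0.0043, -1.0, -0.0002], [-0.9972, -0.0043, -0.0747], [0.0747, 0.0005, -0.9972]] [-0.086, 0.5505, 1.4856]
{'clock': 0.1, 'joints': [1.164, 0.494, 1.346, -0.0, 1.302, -0.095], 'qd': [-0.0, -0.001, -0.001, 0.001, 0.002, -0.001], 'joint_torque': [0.003, -88.359, -38.456, -0.0, 0.005, -0.0], 'tool_pos': [0.191, 0.595, 0.404], 'orientation': [-0.486, -3.103, 0.002], 'force': [0.019, -0.127, 0.05], 'wrist_torque': [-0.002, 0.0, 0.022], 'gripper_force': 0.0, 'grip_width': 0.997}
```

View pics/top0.png

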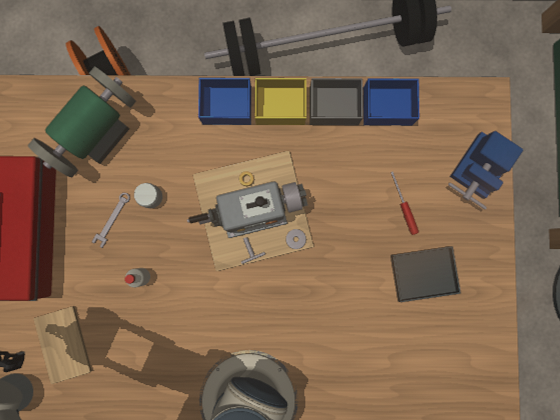

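View pics/side0.png

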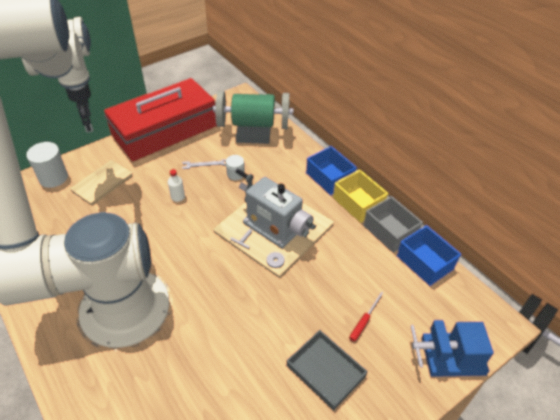

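```bash
cat > h.py <<'E'
from bench import r
import cv2,numpy as np
def ray(c,p,z):
    d=np.array([(p[0]-c["cx"])/c["fx"],(p[1]-c["cy"])/c["fy"],1]); R=np.array(c["R"]); o=-R.T@np.array(c["t"]); d=R.T@d
    return o+d*(z-o[2])/d[2]
def proj(c,X):
    q=np.array(c["R"])@np.array(X)+c["t"]; return c["fx"]*q[0]/q[2]+c["cx"],c["fy"]*q[1]/q[2]+c["cy"]
E
python3 - <<'E'
from h import *
c=r.capture("top")
P=np.array([ray(c,p,0.018) for p in [(193,175),(291,152),(312,247),(217,270)]])
print(P,P.mean(0)); e=(P[0]-P[1]+P[3]-P[2]); print(np.degrees(np.arctan2(-e[0],e[1])), np.linalg.norm(e)/2)
im=cv2.resize(c["color"][135:285,175:325],None,fx=4,fy=4,interpolation=cv2.INTER_CUBIC)
cv2.imwrite("pics/t1.png",im[:,:,::-1])
E
```

```text
[[ 0.66677632  0.16942337  0.018     ]
 [ 0.73810407 -0.12536004  0.018     ]
 [ 0.45209471 -0.18853097  0.018     ]
 [ 0.38276428  0.09343131  0.018     ]] [ 0.55993484 -0.01275908  0.018     ]
13.705883075302323 0.2968249978440487
```

View pics/t1.png

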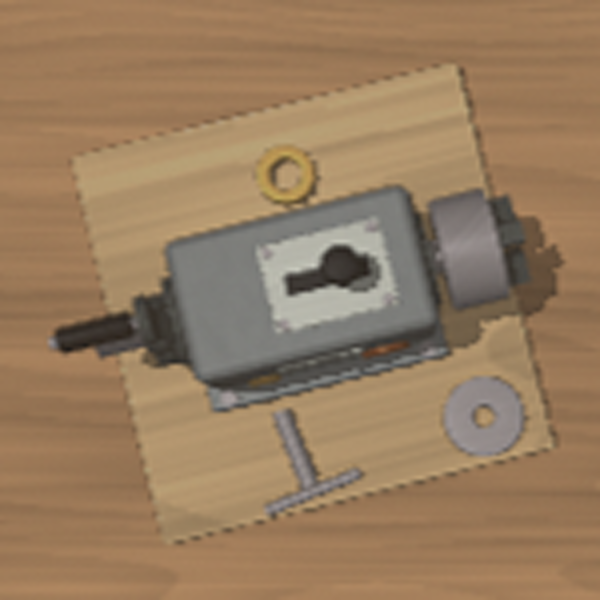

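```bash
cat >> h.py <<'E'
E
python3 - <<'E'
from h import *
c=r.capture("top")
f=lambda p:((p[0]+.5)/4-.5+175,(p[1]+.5)/4-.5+135)
P=np.array([ray(c,f(p),0.018) for p in [(72,157),(461,63),(553,447),(172,543)]])
m=P.mean(0); ey=P[0]-P[1]+P[3]-P[2]; ex=P[0]+P[1]-P[2]-P[3]
a=np.arctan2(-ey[0],ey[1]); b=np.arctan2(ex[1],ex[0]); print(m,np.degrees([a,b]),np.linalg.norm(ey)/2,np.linalg.norm(ex)/2)
a=(a+b)/2; R=np.array([[np.cos(a),-np.sin(a)],[np.sin(a),np.cos(a)]])
def hs(p,z): return np.round(R.T@(ray(c,f(p),z)-m)[:2]*1000,1)
print("knob",hs((343,263),.230),"handle",hs((58,342),.178),hs((130,328),.178))
print("casting top",[hs(p,.173) for p in [(168,242),(408,186),(438,330),(205,382)]])
print("gear",hs((484,416),.03),"key",hs((285,412),.03),hs((360,474),.03))
E
```

```text
[ 0.56221828 -0.01272927  0.018     ] [14.16298952 14.39333754] 0.29664714603838793 0.29816643762847184
knob [ -0.  -29.2] handle [  0.2 168.6] [ -2.3 119.8]
casting top [array([48.4, 82.1]), array([ 46.1, -83.8]), array([-53.2, -79.7]), array([-49.2,  80.1])]
gear [-114.3 -101.5] key [-75.8  40.5] [-133.6   -2.3]
```

```bash
cat >> h.py <<'E'
from scipy.spatial.transform import Rotation as Ro
H0=np.array([.5622,-.0127,0]); A=np.radians(14.25); HR=Ro.from_euler('z',A).as_matrix()
def plan(h):  # h: grasp point target in headstock frame, mm ; tool y along +-hs x
    s=r.read_state(); R=Ro.from_rotvec(s["orientation"]).as_matrix(); X=H0+HR@(np.array(h)/1000)
    X[2]+=.155; d=R.T@(X-s["tool_pos"])*1000
    yx=HR[:,0]; t=np.array([R[:,1]@yx,0]); v=R.T@yx; ang=np.arctan2(-v[0],v[1])
    print("shift",np.round(d,1),"turn",np.round([ang,ang-np.pi,ang+np.pi],3),"now hs",np.round(HR.T@(np.array(s["tool_pos"])-[0,0,.155]-H0)*1000,1),"F hs",np.round(HR.T@s["force"],2),"w",round(s["grip_width"],3),round(s["gripper_force"],1),"t",s["clock"],"j",np.round(s["joints"],2), "tool x,y in hs",np.round((HR.T@R)[:,:2].T,2).tolist())
E
python3 -c "
from h import *
plan([0,-85,290])"
```

```text
shift [-584.3 -537.2  -40.3] turn [ 1.011 -2.13   4.153] now hs [-210.1  680.4  249.3] F hs [ 0.22 -0.51  0.17] w 1.002 0.0 t 0.2 j [ 1.16  0.49  1.35 -0.    1.3  -0.1 ] tool x,y in hs [[-0.85, 0.53, 0.0], [0.53, 0.85, -0.0]]
```

```bash
python3 -m creep '[[[-20,-18,-20,0.1],[-49,-45,-40,0.2],[-78,-72,-40,0.3],[-107,-99,-40,0.4],[-136,-126,-40,0.5],[-165,-152,-40,0.6],[-194,-179,-40,0.7],[-223,-206,-40,0.8],[-252,-233,-40,0.9],[-281,-260,-40,1.011]]]' 1; python3 -c "
from h import *
plan([0,-85,290])"
```

```text
clock: 1.03
tool_pos: [0.3796, 0.2598, 0.4448]
orientation: [1.934, 2.476, 0.0]
force: [-0.1, 1.1, 0.5]
grip_width: 0.001
gripper_force: 0.0
shift [-3.936e+02  1.116e+02 -2.000e-01] turn [-0.004 -3.146  3.137] now hs [-109.9  309.1  289.8] F hs [0.2  1.13 0.48] w 0.001 0.0 t 1.0333 j [0.47 0.22 1.67 0.   1.25 0.23] tool x,y in hs [[0.0, 1.0, 0.0], [1.0, -0.0, 0.0]]
```

```bash
python3 -m creep '[[[-35,10,0,0],[-75,21,0,0],[-116,33,0,0],[-156,44,0,0],[-197,56,0,0],[-237,67,0,0],[-278,79,0,0],[-318,90,0,0],[-358,101,0,0],[-394,111.5,0,0]]]' 1; python3 - <<'E'
from h import *
plan([0,-85,217])
c=r.capture("wrist"); cv2.imwrite("pics/w0.png",c["color"][:,:,::-1])
for y in(-30,-27): print(proj(c,H0+HR@np.array([0,y,233])/1000))
for h in ([0,168,178],[0,115,178]): print(proj(c,H0+HR@np.array(h)/1000))
E
```

```text
clock: 1.87
tool_pos: [0.5849, -0.0951, 0.4446]
orientation: [-1.929, -2.48, 0.0]
force: [1.6, -0.4, 0.9]
grip_width: -0.0
gripper_force: 0.0
shift [ 0.5 -1.7 72.6] turn [-0.    -3.142  3.141] now hs [  1.7 -85.5 289.6] F hs [ 1.44 -0.75  0.85] w -0.0 0.0 t 1.8667 j [-0.26  0.41  1.37 -0.    1.36 -0.51] tool x,y in hs [[0.0, 1.0, 0.0], [1.0, -0.0, -0.0]]
(np.float64(270.76717866167803), np.float64(143.5176997306398))
(np.float64(270.7533306524394), np.float64(138.48216524417103))
(np.float64(270.7890486858851), np.float64(-195.09832365069494))
(np.float64(271.01358200002875), np.float64(-87.37315534018992))
```

View pics/w0.png

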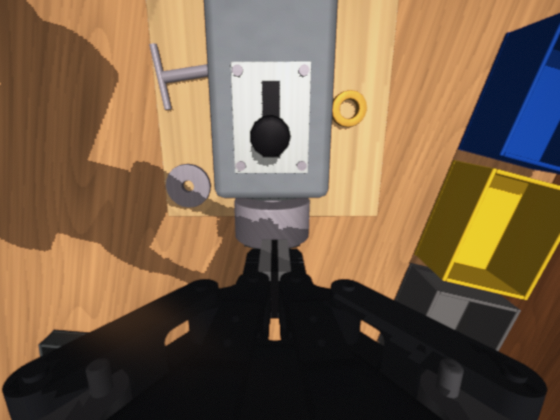

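```bash
python3 -m creep '[[[0,-1,20,0],[0,-1.5,40,0],[0,-1.5,58,0],[5,-1.5,70,0],[10,-1.5,73,0],[15,-1.5,73,0],[19,-1.5,73,0],[21,-1.5,73,0],[22,-1.5,73,0],[22,-1.5,73,0]]]'; python3 -c "
from h import *
plan([0,-60,217])"; python3 -m creep '[[[0,0,0,0],[0.5,0,0,0],[1,0,0,0],[2,0,0,0],[3,0,0,0],[4,0,0,0],[5,0,0,0],[6,0,0,0],[6,0,0,0],[6,0,0,0]]]';  python3 -c "
from h import *
plan([0,-60,217])"
```

```text
clock: 2.75
tool_pos: [0.5775, -0.0716, 0.3724]
orientation: [1.927, 2.48, 0.001]
force: [-0.3, -0.6, 0.4]
grip_width: -0.002
gripper_force: 0.0
shift [ 0.9 -0.4  0.4] turn [ 1.000e-03 -3.141e+00  3.142e+00] now hs [  0.4 -60.9 217.4] F hs [-0.4  -0.48  0.38] w -0.002 0.0 t 2.75 j [-0.23  0.47  1.5  -0.    1.18 -0.48] tool x,y in hs [[-0.0, 1.0, -0.0], [1.0, 0.0, 0.0]]
clock: 3.58
tool_pos: [0.5759, -0.0659, 0.3717]
orientation: [-1.928, -2.48, 0.0]
force: [-0.8, 0.0, 0.7]
grip_width: -0.002
gripper_force: 0.0
shift [-5.  -0.2 -0.3] turn [ 0.    -3.141  3.142] now hs [ 2.000e-01 -5.500e+01  2.167e+02] F hs [-0.73  0.22  0.72] w -0.002 0.0 t 3.5833 j [-0.22  0.46  1.5   0.    1.18 -0.47] tool x,y in hs [[-0.0, 1.0, 0.0], [1.0, 0.0, -0.0]]
```

```bash
cat > s.py <<'E'
from h import *
# no camera: average several states taken without time would repeat; single reading
s=r.read_state(); p=HR.T@(np.array(s["tool_pos"])-[0,0,.155]-H0)*1000; F=HR.T@s["force"]
print("hs",np.round(p,2),"F",np.round(F,2),"t",round(s["clock"],2),"w",round(s["grip_width"],3))
E
python3 -m creep '[[[0.5,0,0,0],[1,0,0,0],[1.5,0,0,0],[2,0,0,0],[2.5,0,0,0],[3,0,0,0],[3,0,0,0],[3,0,0,0],[3,0,0,0],[3,0,0,0]]]' >/dev/null; python3 s.py
python3 -m creep '[[[0.5,0,0,0],[1,0,0,0],[1.5,0,0,0],[2,0,0,0],[2.5,0,0,0],[3,0,0,0],[3,0,0,0],[3,0,0,0],[3,0,0,0],[3,0,0,0]]]' >/dev/null; python3 s.py
```

```text
hs [ 2.1000e-01 -5.2100e+01  2.1669e+02] F [-0.77 -0.71 -0.05] t 4.42 w -0.001
hs [ 2.0000e-01 -4.9060e+01  2.1667e+02] F [-0.26 -0.19 -0.25] t 5.25 w 0.001
```

```bash
python3 -m creep '[[[0.3,0,0,0],[0.6,0,0,0],[0.9,0,0,0],[1.2,0,0,0],[1.5,0,0,0],[1.8,0,0,0],[2.1,0,0,0],[2.4,0,0,0],[2.7,0,0,0],[3,0,0,0]]]' >/dev/null; python3 s.py
python3 -m creep '[[[0.3,0,0,0],[0.6,0,0,0],[0.9,0,0,0],[1.2,0,0,0],[1.5,0,0,0],[1.8,0,0,0],[2.1,0,0,0],[2.4,0,0,0],[2.7,0,0,0],[3,0,0,0]]]' >/dev/null; python3 s.py
```

```text
hs [  0.22 -46.56 216.74] F [-1.08 -6.64 -1.02] t 6.08 w 0.004
hs [ 2.1000e-01 -4.3560e+01  2.1674e+02] F [-1.85 -6.17 -1.71] t 6.92 w -0.004
```

```bash
python3 -m creep '[[[0.15,0,0,0],[0.3,0,0,0],[0.45,0,0,0],[0.6,0,0,0],[0.75,0,0,0],[0.9,0,0,0],[1.05,0,0,0],[1.2,0,0,0],[1.35,0,0,0],[1.5,0,0,0]]]' >/dev/null; python3 s.py
python3 - <<'E'
from h import *
import subprocess
c=r.capture("wrist"); im=cv2.resize(c["color"][60:260,190:350],None,fx=3,fy=3,interpolation=cv2.INTER_CUBIC); cv2.imwrite("pics/w1.png",im[:,:,::-1])
for y in(-30,-25,-20): print(y,[ (np.array(proj(c,H0+HR@np.array([0,y,z])/1000))-[190,60])*3 for z in (173,233)])
E
python3 s.py
```

```text
hs [ 2.1000e-01 -4.2040e+01  2.1672e+02] F [-1.23 -6.69 -0.63] t 7.75 w -0.006
-30 [array([249.52341738, 472.39868764]), array([248.57398045, 611.38362266])]
-25 [array([249.51823457, 448.77003184]), array([248.55526915, 577.7701624 ])]
-20 [array([249.51297066, 424.77168224]), array([248.53611977, 543.36973481])]
hs [ 2.1000e-01 -4.2010e+01  2.1672e+02] F [-0.37 -6.38 -1.12] t 7.8 w 0.004
```

View pics/w1.png

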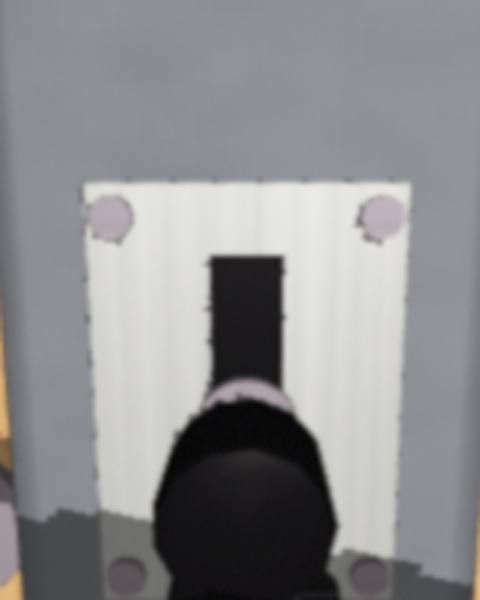

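```bash
python3 -m creep '[[[0.1,0,0,0],[0.2,0,0,0],[0.3,0,0,0],[0.4,0,0,0],[0.5,0,0,0],[0.6,0,0,0],[0.7,0,0,0],[0.8,0,0,0],[0.9,0,0,0],[1,0,0,0]]]' >/dev/null; python3 s.py
```

```text
hs [  0.23 -41.06 216.73] F [-0.7  -6.32 -1.29] t 8.63 w 0.001
```

```bash
python3 -m creep '[[[0.1,0,0,0],[0.2,0,0,0],[0.3,0,0,0],[0.4,0,0,0],[0.5,0,0,0],[0.6,0,0,0],[0.7,0,0,0],[0.8,0,0,0],[0.9,0,0,0],[1,0,0,0]]]' >/dev/null; python3 s.py
```

```text
hs [ 2.1000e-01 -4.0070e+01  2.1673e+02] F [-0.05 -6.26 -1.38] t 9.47 w 0.003
```

```bash
python3 -m creep '[[[0.1,0,0,0],[0.2,0,0,0],[0.3,0,0,0],[0.4,0,0,0],[0.5,0,0,0],[0.6,0,0,0],[0.7,0,0,0],[0.8,0,0,0],[0.9,0,0,0],[1,0,0,0]]]' >/dev/null; python3 s.py
```

```text
hs [  0.22 -39.07 216.71] F [-0.63 -6.32 -1.56] t 10.3 w 0.003
```

```bash
python3 -m creep '[[[0.1,0,0,0],[0.2,0,0,0],[0.3,0,0,0],[0.4,0,0,0],[0.5,0,0,0],[0.6,0,0,0],[0.7,0,0,0],[0.8,0,0,0],[0.9,0,0,0],[1,0,0,0]]]' >/dev/null; python3 s.py
```

```text
hs [ 2.000e-01 -3.807e+01  2.167e+02] F [-1.62 -7.01 -0.83] t 11.13 w -0.002
```

```bash
python3 -m creep '[[[0.1,0,0,0],[0.2,0,0,0],[0.3,0,0,0],[0.4,0,0,0],[0.5,0,0,0],[0.6,0,0,0],[0.7,0,0,0],[0.8,0,0,0],[0.9,0,0,0],[1,0,0,0]]]' >/dev/null; python3 s.py
```

```text
hs [ 2.0000e-01 -3.7200e+01  2.1675e+02] F [-0.5  -8.42 -1.29] t 11.97 w -0.0
```

```bash
python3 -m creep '[[[0.1,0,0,0],[0.2,0,0,0],[0.3,0,0,0],[0.4,0,0,0],[0.5,0,0,0],[0.6,0,0,0],[0.7,0,0,0],[0.8,0,0,0],[0.9,0,0,0],[1,0,0,0]]]' >/dev/null; python3 s.py
```

```text
hs [ 2.1000e-01 -3.6260e+01  2.1674e+02] F [-0.64 -7.47 -1.84] t 12.8 w 0.003
```

```bash
python3 -c "
from h import *
for i in range(6):
    r.capture('side'); s=r.read_state(); print(np.round(HR.T@s['force'],2))"
```

```text
[-1.78 -9.26 -1.27]
[-0.34 -9.55 -1.28]
[ 0.27 -8.5  -0.97]
[-0.92 -7.97 -1.58]
[-1.55 -9.05 -0.9 ]
[-2.21 -8.38 -1.53]
```

```bash
python3 -m creep '[[[0.2,0,0,0],[0.4,0,0,0],[0.6,0,0,0],[0.6,0,0,0],[0.6,0,0,0],[-4,0,0,0],[-15,0,0,0],[-20,0,-20,0],[-22,0,-50,0],[-22,0,-70,0]]]' >/dev/null; python3 s.py
python3 -m creep '[[[20,0,-75,0],[55,0,-75,0],[90,0,-75,0],[125,0,-75,0],[155,0,-75,0],[175,0,-75,0],[188,0,-75,0],[195,0,-75,0],[198,0,-75,0],[198,0,-75,0]]]' 0.2 >/dev/null; python3 s.py
python3 - <<'E'
from h import *
c=r.capture("wrist"); cv2.imwrite("pics/w2.png",c["color"][:,:,::-1])
for h in ([0,167,178],[0,141,178],[0,115,178],[0,-18,233]): print(proj(c,H0+HR@np.array(h)/1000))
E
```

```text
hs [  0.29 -58.78 288.5 ] F [0.26 0.04 0.55] t 13.93 w -0.001
hs [3.4000e-01 1.3998e+02 3.6155e+02] F [-0.64  0.17 -0.9 ] t 14.77 w 0.4
(np.float64(273.41865413029916), np.float64(162.4983768826203))
(np.float64(273.4177831504846), np.float64(186.5861837606297))
(np.float64(273.41695040010603), np.float64(209.61671783271095))
(np.float64(273.32662343177253), np.float64(346.39278723547665))
```

View pics/w2.png

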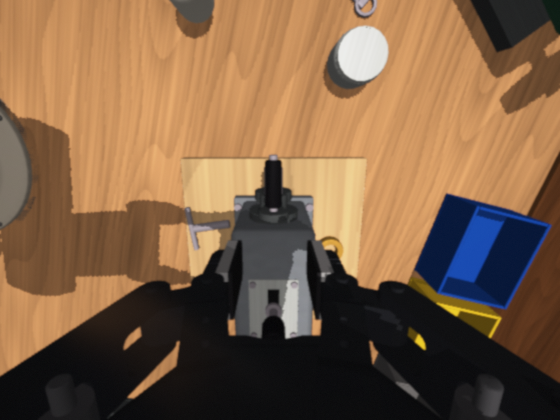

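```bash
python3 -m creep '[[[2,0,30,0],[2,0,65,0],[2,0,100,0],[2,0,130,0],[2,0,155,0],[2,0,172,0],[2,0,182,0],[2,0,187,0],[2,0,189,0],[2,0,189,0]]]' 0.3 ; python3 s.py
```

```text
clock: 15.65
tool_pos: [0.5277, 0.1251, 0.3281]
orientation: [1.929, 2.479, 0.001]
force: [0.2, -0.1, -0.0]
grip_width: 0.346
gripper_force: 0.0
hs [  0.48 142.01 173.11] F [ 0.17 -0.13 -0.  ] t 15.65 w 0.346
```

```bash
cat > g.py <<'E'
from h import *
import sys
f=[]
for i in range(3):
    if i: r.capture('side')
    s=r.read_state(); f.append(HR.T@s["force"])
p=HR.T@(np.array(s["tool_pos"])-[0,0,.155]-H0)*1000; F=np.mean(f,0)
print("hs",np.round(p,2),"F",np.round(F,2),"t",round(s["clock"],2)); sys.exit(int(abs(F[0])>float(sys.argv[1])))
E
python3 -m creep '[[[0,0.4,0,0],[0,0.8,0,0],[0,1.2,0,0],[0,1.6,0,0],[0,2,0,0],[0,2.5,0,0],[0,3,0,0],[0,3.5,0,0],[0,4,0,0],[0,4.5,0,0]]]' >/dev/null && python3 g.py 4 && python3 -m creep '[[[0,0.25,0,0],[0,0.5,0,0],[0,0.75,0,0],[0,1,0,0],[0,1.25,0,0],[0,1.5,0,0],[0,1.75,0,0],[0,2,0,0],[0,2.25,0,0],[0,2.5,0,0]]]' >/dev/null && python3 g.py 4 && python3 -m creep '[[[0,0.25,0,0],[0,0.5,0,0],[0,0.75,0,0],[0,1,0,0],[0,1.25,0,0],[0,1.5,0,0],[0,1.75,0,0],[0,2,0,0],[0,2.25,0,0],[0,2.5,0,0]]]' >/dev/null && python3 g.py 4
```

```text
hs [  4.73 142.42 172.64] F [-0.05 -0.11  0.55] t 16.58
hs [  7.22 142.44 172.68] F [-2.01 -0.35 -0.34] t 17.52
hs [  9.71 142.43 172.68] F [-1.89  0.02 -0.21] t 18.45
```

```bash
python3 -m creep '[[[0,0.25,0,0],[0,0.5,0,0],[0,0.75,0,0],[0,1,0,0],[0,1.25,0,0],[0,1.5,0,0],[0,1.75,0,0],[0,2,0,0],[0,2.25,0,0],[0,2.5,0,0]]]' >/dev/null && python3 g.py 4 && python3 -m creep '[[[0,0.25,0,0],[0,0.5,0,0],[0,0.75,0,0],[0,1,0,0],[0,1.25,0,0],[0,1.5,0,0],[0,1.75,0,0],[0,2,0,0],[0,2.25,0,0],[0,2.5,0,0]]]' >/dev/null && python3 g.py 4 && python3 -m creep '[[[0,0.25,0,0],[0,0.5,0,0],[0,0.75,0,0],[0,1,0,0],[0,1.25,0,0],[0,1.5,0.2,0],[0,1.75,0.4,0],[0,2,0.6,0],[0,2.25,0.8,0],[0,2.5,1,0]]]' >/dev/null && python3 g.py 4 && python3 -m creep '[[[0,0.25,0,0],[0,0.5,0,0],[0,0.75,0,0],[0,1,0,0],[0,1.25,0,0],[0,1.5,0.2,0],[0,1.75,0.4,0],[0,2,0.6,0],[0,2.25,0.8,0],[0,2.5,1,0]]]' >/dev/null && python3 g.py 4
```

```text
hs [ 12.21 142.44 172.7 ] F [-1.97  0.28  0.1 ] t 19.38
hs [ 14.69 142.45 172.67] F [-1.51  0.43  0.36] t 20.32
hs [ 17.19 142.43 171.66] F [-1.86  0.17  0.42] t 21.25
hs [ 19.7  142.45 170.67] F [-1.73  0.67  0.07] t 22.18
```

```bash
python3 -m creep '[[[0,0.25,0.1,0],[0,0.5,0.2,0],[0,0.75,0.3,0],[0,1,0.4,0],[0,1.25,0.5,0],[0,1.5,0.6,0],[0,1.75,0.7,0],[0,2,0.8,0],[0,2.25,0.9,0],[0,2.5,1,0]]]' >/dev/null && python3 g.py 4 && python3 -m creep '[[[0,0.25,0.1,0],[0,0.5,0.2,0],[0,0.75,0.3,0],[0,1,0.4,0],[0,1.25,0.5,0],[0,1.5,0.6,0],[0,1.75,0.7,0],[0,2,0.8,0],[0,2.25,0.9,0],[0,2.5,1,0]]]' >/dev/null && python3 g.py 4 && python3 -m creep '[[[0,0.25,0.1,0],[0,0.5,0.2,0],[0,0.75,0.3,0],[0,1,0.4,0],[0,1.25,0.5,0],[0,1.5,0.6,0],[0,1.75,0.7,0],[0,2,0.8,0],[0,2.25,0.9,0],[0,2.5,1,0]]]' >/dev/null && python3 g.py 4 && python3 -m creep '[[[0,0.25,0.1,0],[0,0.5,0.2,0],[0,0.75,0.4,0],[0,1,0.6,0],[0,1.25,0.7,0],[0,1.5,0.9,0],[0,1.75,1,0],[0,2,1.2,0],[0,2.25,1.3,0],[0,2.5,1.5,0]]]' >/dev/null && python3 g.py 4
```

```text
hs [ 22.21 142.41 169.67] F [-1.9   0.34  0.42] t 23.12
hs [ 24.7  142.46 168.64] F [-1.57  0.52 -0.49] t 24.05
hs [ 27.19 142.44 167.68] F [-1.91  0.35  0.26] t 24.98
hs [ 29.71 142.45 166.15] F [-2.18  0.58  0.13] t 25.92
```

```bash
python3 -m creep '[[[0,0.25,0.1,0],[0,0.5,0.2,0],[0,0.75,0.4,0],[0,1,0.6,0],[0,1.2,0.7,0],[0,1.4,0.8,0],[0,1.6,0.9,0],[0,1.8,1,0],[0,2,1.1,0],[0,2.3,1.2,0]]]' >/dev/null && python3 g.py 4 && python3 -m creep '[[[0,0.25,0.1,0],[0,0.5,0.2,0],[0,0.75,0.4,0],[0,1,0.6,0],[0,1.2,0.7,0],[0,1.4,0.8,0],[0,1.6,0.9,0],[0,1.8,1,0],[0,2,1.1,0],[0,2.3,1.2,0]]]' >/dev/null && python3 g.py 4 && python3 -m creep '[[[0,0.25,0.1,0],[0,0.5,0.2,0],[0,0.75,0.4,0],[0,1,0.6,0],[0,1.2,0.7,0],[0,1.4,0.8,0],[0,1.6,0.9,0],[0,1.8,1,0],[0,2,1.1,0],[0,2.3,1.4,0]]]' >/dev/null && python3 g.py 4 && python3 -m creep '[[[0,0.25,0.1,0],[0,0.5,0.2,0],[0,0.75,0.4,0],[0,1,0.6,0],[0,1.2,0.8,0],[0,1.4,1,0],[0,1.6,1.2,0],[0,1.8,1.3,0],[0,2,1.5,0],[0,2.3,1.6,0]]]' >/dev/null && python3 g.py 4.5
```

```text
hs [ 31.99 142.44 164.94] F [-1.77  0.39 -0.3 ] t 26.85
hs [ 34.38 142.42 163.79] F [-1.03  0.68  0.06] t 27.78
hs [ 36.59 142.44 162.35] F [-1.19  0.91 -0.29] t 28.72
hs [ 38.87 142.43 160.74] F [-1.21  0.51  0.15] t 29.65
```

```bash
python3 -m creep '[[[0,0.1,0.1,0],[0,0.2,0.2,0],[0,0.3,0.3,0],[0,0.4,0.4,0],[0,0.5,0.5,0],[0,0.6,0.6,0],[0,0.7,0.6,0],[0,0.8,0.7,0],[0,0.9,0.7,0],[0,1,0.8,0]]]' >/dev/null && python3 g.py 4.5 && python3 -m creep '[[[0,0.1,0.1,0],[0,0.2,0.2,0],[0,0.3,0.3,0],[0,0.4,0.4,0],[0,0.5,0.5,0],[0,0.6,0.6,0],[0,0.7,0.6,0],[0,0.8,0.7,0],[0,0.9,0.7,0],[0,1,0.8,0]]]' >/dev/null && python3 g.py 3.5
```

```text
hs [ 39.79 142.45 159.93] F [-3.06 -0.    0.16] t 30.58
hs [ 40.73 142.43 159.1 ] F [-4.89  0.33  0.09] t 31.52
```

```bash
python3 -m creep '[[[0,-3,0,0],[0,-6,0,0],[0,-9,0,0],[0,-11,0,0],[0,-12,-0.5,0],[0,-12.6,-0.8,0],[0,-13.2,-1,0],[0,-13.8,-1.2,0],[0,-14.5,-1.5,0],[0,-15,-1.8,0]]]' >/dev/null && python3 g.py 4.5
```

```text
hs [ 25.96 142.42 161.11] F [ 2.17 -0.09  0.17] t 32.45
```

```bash
python3 -m creep '[[[0,3,0,0],[0,5.5,0,0],[0,5.5,0,0],[0,5.5,-10,0],[0,5.5,-30,0],[0,5.5,-55,0],[0,5.5,-80,0],[0,5.5,-105,0],[0,5.5,-122,0],[0,5.5,-128,0]]]' >/dev/null && python3 s.py; python3 -m creep '[[[-10,-2,0,0],[-30,-6,0,0],[-60,-11,0,0],[-90,-16,0,0],[-120,-21,0,0],[-150,-25,0,0],[-175,-28,0,0],[-190,-30,0,0],[-197,-31,0,0],[-200,-31,0,0]]]' 1 >/dev/null; python3 s.py
```

```text
hs [ 31.51 142.46 292.49] F [ 0.15 -0.58  0.18] t 33.28 w 0.354
hs [-2.100e-01 -5.881e+01  2.879e+02] F [-0.21  1.12  0.29] t 34.12 w -0.002
```

Descend to the knob and look at it.

```bash
python3 -m creep '[[[0,0,15,0],[0,0,35,0],[0,0,52,0],[0,0,64,0],[0,0,70,0],[0,0,71,0],[2,0,71,0],[6,0,71,0],[10,0,71,0],[13,0,71,0]]]' >/dev/null; python3 s.py; python3 - <<'E'
from h import *
c=r.capture("top"); im=cv2.resize(c["color"][135:285,175:325],None,fx=4,fy=4,interpolation=cv2.INTER_CUBIC); cv2.imwrite("pics/t2.png",im[:,:,::-1])
E
```

```text
hs [  0.52 -43.96 218.65] F [-0.42  0.26 -0.36] t 34.95 w 0.005
```

```bash
python3 -m creep '[[[1,0,0,0],[2,0,0,0],[3,0,0,0],[4,0,0,0],[5,0,0,0],[6,0,0,0],[7,0,0,0],[8,0,0,0],[9,0,0,0],[10,0,0,0]]]' >/dev/null; python3 s.py
```

```text
hs [  0.43 -34.87 218.01] F [ 0.06 -6.19 -1.73] t 35.83 w -0.002
```

```bash
sed 's/F\[0\]/F[1]/' g.py > k.py; python3 -m creep '[[[0.2,0,0,0],[0.4,0,0,0],[0.6,0,0,0],[0.8,0,0,0],[1,0,0,0],[1.2,0,0,0],[1.4,0,0,0],[1.6,0,0,0],[1.8,0,0,0],[2,0,0,0]]]' >/dev/null; python3 k.py 8.5 && python3 -m creep '[[[0.2,0,0,0],[0.4,0,0,0],[0.6,0,0,0],[0.8,0,0,0],[1,0,0,0],[1.2,0,0,0],[1.4,0,0,0],[1.6,0,0,0],[1.8,0,0,0],[2,0,0,0]]]' >/dev/null; python3 k.py 8.5 && python3 -m creep '[[[0.1,0,0,0],[0.2,0,0,0],[0.3,0,0,0],[0.4,0,0,0],[0.5,0,0,0],[0.6,0,0,0],[0.7,0,0,0],[0.8,0,0,0],[0.9,0,0,0],[1,0,0,0]]]' >/dev/null; python3 k.py 8.5
```

```text
hs [  0.42 -33.03 218.01] F [-0.78 -6.47 -1.06] t 36.77
hs [  0.42 -31.03 218.02] F [-0.84 -6.28 -1.82] t 37.7
hs [  0.42 -30.05 218.01] F [-0.6  -6.47 -0.98] t 38.63
```

```bash
python3 -m creep '[[[0.1,0,0,0],[0.2,0,0,0],[0.3,0,0,0],[0.4,0,0,0],[0.5,0,0,0],[0.6,0,0,0],[0.7,0,0,0],[0.8,0,0,0],[0.9,0,0,0],[1,0,0,0]]]' >/dev/null; python3 k.py 8.5 && python3 -m creep '[[[0.1,0,0,0],[0.2,0,0,0],[0.3,0,0,0],[0.4,0,0,0],[0.5,0,0,0],[0.6,0,0,0],[0.7,0,0,0],[0.8,0,0,0],[0.9,0,0,0],[1,0,0,0]]]' >/dev/null; python3 k.py 8.5 && python3 -m creep '[[[0.1,0,0,0],[0.2,0,0,0],[0.3,0,0,0],[0.4,0,0,0],[0.5,0,0,0],[0.6,0,0,0],[0.7,0,0,0],[0.8,0,0,0],[0.9,0,0,0],[1,0,0,0]]]' >/dev/null; python3 k.py 8.5
```

```text
hs [  0.4  -29.05 218.02] F [-0.22 -6.44 -0.96] t 39.57
hs [  0.41 -28.04 217.99] F [-1.06 -6.45 -1.  ] t 40.5
hs [  0.42 -27.28 218.03] F [-1.08 -9.22 -1.44] t 41.43
```

```bash
python3 -m creep '[[[0.1,0,0,0],[0.2,0,0,0],[0.3,0,0,0],[0.4,0,0,0],[0.5,0,0,0],[0.6,0,0,0],[0.6,0,0,0],[0.6,0,0,0],[0.6,0,0,0],[0.6,0,0,0]]]' >/dev/null; python3 k.py 50
```

```text
hs [  0.41 -27.07 218.04] F [ -1.05 -13.35  -2.07] t 42.37
```

```bash
python3 -m creep '[[[-3,0,0,0],[-12,0,0,0],[-25,0,0,0],[-35,0,-10,0],[-45,0,-35,0],[-55,0,-65,0],[-60,0,-95,0],[-60,0,-115,0],[-60,0,-120,0],[-60,0,-120,0]]]' >/dev/null; python3 s.py; python3 - <<'E'
from h import *
c=r.capture("wrist"); cv2.imwrite("pics/w3.png",c["color"][:,:,::-1])
for y in (-12,-8): print(proj(c,H0+HR@np.array([0,y,233])/1000),proj(c,H0+HR@np.array([0,y,173])/1000))
E
```

```text
hs [  0.44 -86.86 339.45] F [-0.47  0.94  0.32] t 43.2 w -0.0
(np.float64(272.1477181079116), np.float64(112.25067870576656)) (np.float64(272.3434011453672), np.float64(114.246739322406))
(np.float64(272.1393389039365), np.float64(106.67709225853329)) (np.float64(272.33754225147624), np.float64(109.84431076039655))
```

View pics/w3.png

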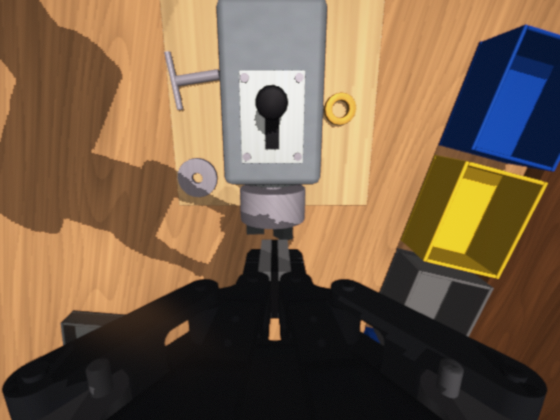

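The knob is at pixel (272,101), at the crank end of its slot, so it is fully home. The gear, key and collar have not moved.

```bash
python3 -c "
from bench import r
print(r.close_job())"
```

```text
the job is handed in; nothing more can be done
None
```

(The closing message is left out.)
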